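# Weigh the spice jar on the beam scale

## Task

Weigh the green-capped spice jar that stands at the front between the big turquoise bowl and the beam scale: stand it in the hanging tray of the beam scale, then slide the brass poise along the beam until the beam hangs level and stays there by itself. The pivot is delicate: move the poise only by light pushes of the fingertips against its black knob, never clamp it or press hard on the scale, and leave the pepper mill beside the jar and the red bowl where they are.

Things in the scene. Friction and masses are not known exactly. Their poses are not given: they have to be found in the camera images.
- jar_center (a point): Centre (half-way up) of the spice jar at the front (not those in the back corner): upright, 46 mm diameter, 106 mm tall, green cap on the top 20 mm, label round its side; its mass is not known (130 to 250 g). It starts on the worktop; it and the pepper mill may stand in each other's place.
- scale: Fixed stand of the beam scale; origin on the worktop under the pivot. The beam runs along its y axis: hung tray on the +y side, poise on the -y side. Wooden base 100 mm (x) by 300 mm, from y = -270 to +30 mm; steel yoke 34 mm wide with the pivot between its cheeks, its top 127 mm above the worktop. A red pointer hangs in front of a white plate and points at the red middle mark when the beam is level.
- pivot (a point): The beam's pivot axis, 115 mm above the worktop, axes as the stand's. Beam 8 mm thick, 16 mm high, centred on the pivot's height when level, to 255 mm on the -y side; a low rest post stands under its -y end.
- tray_floor (a point): Centre of the top of the floor of the steel tray hung in the beam's fork, 140 mm from the pivot on the +y side, 68 mm below the fork bars. Floor flat, 80 mm across inside a rim 8 mm high; the tray swings freely on a level axis (along the stand's x) and keeps level. Two upright straps at x = +-45 mm and the fork's two bars at x = +-51 mm (8 mm thick) flank it; along the stand's y it is open to 77 mm either side of its centre above the rim. Its height changes as the beam tilts.
- poise_knob (a point): Point on the axis of the poise's upright black knob, 45 mm above the beam's middle: knob 18 mm diameter, standing from 18 to 75 mm above the beam's middle, on the brass collar (31 x 24 x 36 mm) that slides on the beam. It rises and falls with the beam's tilt.
- beam (a joint): Tilt of the beam, rad: 0 level, positive tray side down, between stops at -0.07 and +0.07. Damped; settles in about 1.5 s. A push on the knob tilts the beam too, so the tilt is true only when nothing touches the scale. Near level, 1 mm of poise travel changes the tilt by about 0.008 rad (outward travel lowers the tilt value).
- poise (a joint): Travel of the poise along the beam, m: 0 at its inner end (80 mm from the pivot), growing away from the pivot to 0.15. It stays where it is left; sliding it takes 1 to 2 N. With the empty tray the beam is level at 0; the poise weighs 250 g, so every 100 g in the tray needs 56 mm of travel.
- mill_center (a point): Centre (half-way up) of the brown wooden pepper mill beside the jar (not the one in the back corner), 58 mm diameter, 170 mm tall, a bystander.
- red_bowl: Small red bowl, 100 mm across, 45 mm high, behind the scale, a bystander; origin at the centre of its underside.
Mind the look-alikes: they are no part of the job. Of the things that look like the part that bears jar_center, the smallest one is meant.

How it is judged:
By the outcome, as a careful person would: the job done as asked, in the order asked, and still so for the second after the job is handed in, with the robot touching nothing.
It also fails if it takes over 72 s, if anything falls off the work surface, if the arm or the gripper's body presses on something with over 40 N, if the wrist force passes 120 N, or if a joint passes its speed limit or range.

## Robot

A 6-joint arm with a two-finger parallel gripper is mounted at the origin on a cart in front of the work surface, level with it; the furniture and walls round the work are solid. World frame = base frame: x ahead of the robot, y to its left, z up, the work surface at z = 0. Lengths are in m, angles in rad, forces in N, time in s.
With the tool pointing down it reaches from about 0.35 to 0.875 m from the base axis. Payload 4.2 kg.
Tool frame: the origin (TCP) lies on the centre line of the jaws, within the pads' length; the fingertips stand 22 mm ahead of it and the grasp point (between the pads) lies 3 mm ahead of it (tips_ahead is the distance from the TCP to the fingertips, in m); z points along the fingers, x is the direction in which the jaws open and shut, and the axes are right-handed (so a half turn about z gives the same grasp; the last joint's range is limited). The gripper opens to 85 mm and grips with 20 to 120 N. Pads are 22 mm wide; open, the fingers measure 114 mm over their backs; the gripper's body (76 mm by 85 mm) begins 54 mm behind the grasp point. The pads swing forward as they close: fully open they stand 13 mm farther back than shut.
Start: joints at [-0.868, 0.385, 0.008, 0, -1.194, -0.259], TCP at [0.268, -0.564, 0.224] pointing down, gripper open.
Joint ranges: [-3.14, 3.14], [-1.21, 2.06], [-1.07, 1.41], [-3.16, 2.05], [-2.99, -0.16], [-3.1, 3.1]. Speed limits (rad/s): [2.79, 2.79, 3.14, 3.14, 3.14, 3.14].

## Interface

Orientations are given as a unit quaternion [w, x, y, z].
In Python, from rig import * gives the robot as it stands.
- The arm moves only by the shell command python3 -m crank 'ROWS' [FORCE]. ROWS is JSON, a list of rows, each a list of 3 entries, a list of its own where there are three numbers: the shift along the tool's x, y, z in mm, then the turn about the tool's z in rad, then the opening in per cent of the stroke, from 0 (shut) to 100 (fully open). A call has 1 to 10 rows; each row shifts and turns the commanded pose from where the row before left it, along the tool's axes as they then stand; what a row does not reach is not made up. A row lasts 1/8 s, in which the tool goes at most 62.5 mm and 10.7 degrees, less where a joint would pass 70% of its speed; a pose out of reach is approached as far as the arm can. A call is refused whole if a number of a shift passes 62.5 or a number of a turn 0.188, either way. A call with a gripper value outside its range is refused whole. The fingers move at their own pace and stop on an object; FORCE is the grip in N (left out, the last holds). Time passes only in rows, so rows that do not move let the fingers close. It gives the time, the measured TCP pose, the force and the opening at its end, in the units of the state.
- sense(): the state, without advancing time (a new reading comes with each control period).
- capture(name): name is "scene" or "top"; returns the picture (384x512x3 uint8, red, green, blue); there is no depth.
- camera_params(name): a dict with "fovy" (degrees; the focal length in pixels is half the picture's height over the tangent of half this angle, whatever the lens; pixels are square), "cx", "cy" (the principal point, pixels), "rvec" (rotation vector, rad) and "tvec" (3), from world to camera coordinates, as OpenCV has them. Camera axes: x right, y down, z forward; pixel columns grow to the right and rows downward; lengths in m; the calibration is good to about 2 mm. A picture is of the moment at which its call begins. camera_params takes no time and is no camera call.
- finish_job(): hands the job in, once; it reports no verdict.
Trained networks look in the newest picture that a camera, given by its name, has taken for a name from the list of things; names that differ only in an ending like _2 or _b are one class to them, and where a whole thing is asked for, a point or a joint stands for the part that bears it (a point fixed in the world has none). Each returns a list of dicts, best first, with "conf" (0 to 1); they miss things now and then, are a little off and sometimes report something else, mostly with a low value. They report only what shows in the picture. A call takes as long as a camera call. They do not tell look-alikes from the thing itself.
- silhouettes(camera, query): "mask" (384x512 bool, what is visible of it) and "extent" ([left, top, width, height] in pixels, round what is visible of it).
The state is a dict: "time_s": time; "joint_positions": joint angles; "joint_vel": joint speeds; "joint_torque": joint torques, N m; "position": TCP position; "tcp_rot": TCP orientation; "force": force on the tool from outside, world axes, zero at the start; "ft_torque": the same for the moment, N m; "finger_gap": finger opening in m.
Only numpy, scipy, OpenCV 4.12 (cv2) and the standard library are available. Lean on these libraries where they do the work, as an engineer would, in place of code of your own. Each camera call takes 0.05 s, during which the arm holds its last target. There are 200 camera calls.

## Working session

There is one attempt and no reset: what is moved stays moved. The work goes in short steps, Python scripts to look and compute and a shell command to move; the robot and the scene stay as the last step left them, time stands still between calls to the robot, and variables do not carry over. Pictures are saved under pics/ and viewed, about 8 in all and at most 12, crops included, and the job is handed in when it is done.

```bash
mkdir -p pics; ls; cat > h.py <<'E'
from rig import *
import numpy as np, cv2
def cam(n):
    p=camera_params(n); f=192/np.tan(np.radians(p["fovy"])/2)
    K=np.array([[f,0,p["cx"]],[0,f,p["cy"]],[0,0,1]]); R=cv2.Rodrigues(np.array(p["rvec"],float))[0]
    return K,R,np.array(p["tvec"],float)
def proj(n,X):
    K,R,t=cam(n); x=K@(R@np.array(X,float)+t); return (x[:2]/x[2]).round(1)
def onz(n,uv,z):
    K,R,t=cam(n); d=R.T@np.linalg.solve(K,[uv[0],uv[1],1.]); c=-R.T@t
    return (c+d*(z-c[2])/d[2]).round(4)
def tri(u1,u2):
    A=[]
    for n,u in (("scene",u1),("top",u2)):
        K,R,t=cam(n);P=K@np.c_[R,t]; A+= [u[0]*P[2]-P[0],u[1]*P[2]-P[1]]
    v=np.linalg.svd(np.array(A))[2][3]; return (v[:3]/v[3]).round(4)
def save(n,f,crop=None,s=1):
    im=capture(n)
    if crop: x,y,w,h=crop; im=im[y:y+h,x:x+w]
    cv2.imwrite("pics/"+f,cv2.cvtColor(cv2.resize(im,None,fx=s,fy=s,interpolation=cv2.INTER_CUBIC),cv2.COLOR_RGB2BGR))
E
python3 - <<'E'
from h import *
a=capture("scene");b=capture("top")
cv2.imwrite("pics/a.png",cv2.resize(np.vstack([a,b])[:,:,::-1],None,fx=.78,fy=.78) if 0 else cv2.cvtColor(np.hstack([a,b]),cv2.COLOR_RGB2BGR)[:, :1024])
cv2.imwrite("pics/a1.png",cv2.resize(a[:,:,::-1],(800,600)));cv2.imwrite("pics/b1.png",cv2.resize(b[:,:,::-1],(800,600)))
for n in("scene","top"):
    K,R,t=cam(n);print(n,(-R.T@t).round(3),K[0,0].round(1),R[2].round(2))
    for q in("jar_center","mill_center","scale","tray_floor","poise_knob","red_bowl"):
        for d in silhouettes(n,q)[:4]: print(q,round(d["conf"],2),d["extent"],d["mask"].sum())
print(sense())
E
```

```text
pics
scene [-0.027  0.905  0.543] 422.8 [ 0.53 -0.75 -0.39]
jar_center 0.87 [188.9, 237.7, 24.7, 53.4] 872
jar_center 0.63 [207.1, 255.4, 34.2, 86.1] 2877
jar_center 0.59 [313.6, 180.4, 28.9, 59.4] 1355
mill_center 0.63 [252.6, 219.4, 25.8, 81.3] 1827
scale 0.81 [247.8, 144.8, 73.7, 79.0] 2317
tray_floor 0.73 [248.7, 189.9, 36.9, 37.3] 573
tray_floor 0.28 [298.7, 142.6, 12.9, 36.1] 251
red_bowl 0.87 [236.6, 177.2, 29.5, 21.5] 385
top [0.331 0.211 1.223] 383.2 [ 0.19 -0.08 -0.98]
jar_center 0.97 [168.8, 288.7, 33.5, 25.0] 586
jar_center 0.92 [301.9, 225.4, 25.0, 27.9] 499
jar_center 0.54 [186.2, 240.4, 17.0, 16.9] 268
mill_center 0.56 [209.3, 270.7, 25.7, 19.8] 373
scale 0.56 [250.4, 146.0, 129.9, 87.8] 3672
tray_floor 0.64 [252.6, 201.8, 27.2, 30.4] 684
tray_floor 0.59 [253.3, 152.8, 116.8, 79.1] 1022
tray_floor 0.56 [250.4, 144.1, 127.9, 90.6] 3679
poise_knob 0.49 [330.7, 163.9, 18.3, 18.6] 170
red_bowl 0.68 [185.6, 240.5, 17.9, 17.4] 270
red_bowl 0.58 [281.6, 129.9, 32.3, 22.6] 690
{'time_s': 0.7, 'joint_positions': array([-8.68391221e-01,  3.84624782e-01,  7.89557531e-03, -4.91813334e-05,
       -1.19401382e+00, -2.58585159e-01]), 'joint_vel': array([ 0.00118406,  0.00025314, -0.0013134 ,  0.00074174, -0.00093616,
       -0.00056038]), 'joint_torque': array([ 1.25840688e-04, -3.91948950e+01,  1.88580573e+01,  4.18974549e+00,
       -2.10244475e-04,  1.86919323e-05]), 'position': array([ 0.26837739, -0.56440364,  0.22434848]), 'tcp_rot': array([3.22839756e-05, 5.34145995e-01, 8.45392249e-01, 1.38113134e-05]), 'force': array([-0.76302646, -0.29106733, -0.12346252]), 'ft_torque': array([0.05921058, 0.02953179, 0.01636563]), 'finger_gap': 0.08538160427893154}
```

View pics/a1.png

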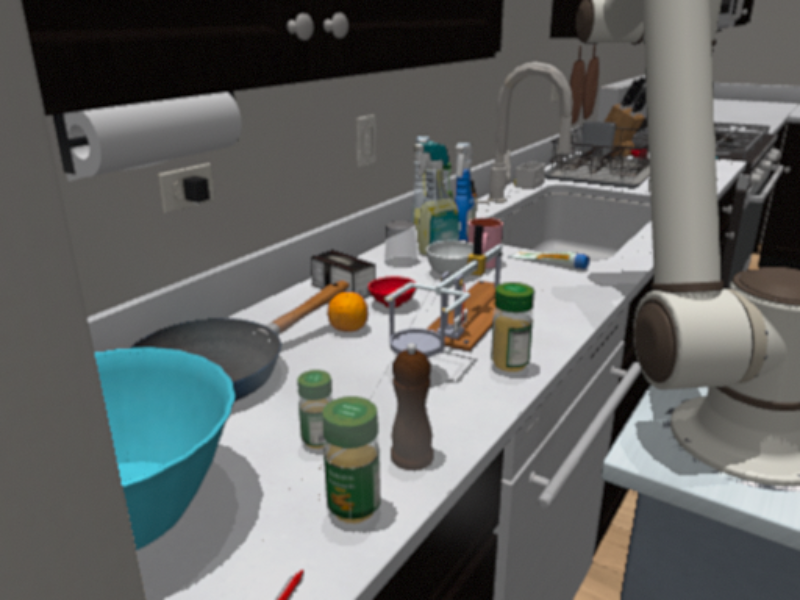

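View pics/b1.png

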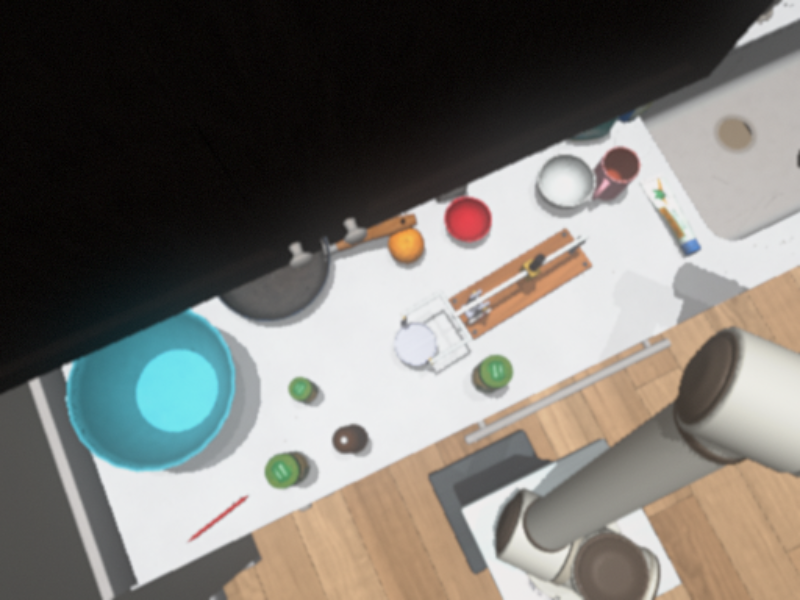

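The scene view (800x600) shows jar candidates at (315,408) small, (350,460) large and (513,327) large. In the top view they are at (302,389), (285,470) and (493,372). The smallest one fits, standing between the bowl and the scale with the mill beside it. I'll check that in a close crop and measure.

```bash
python3 - <<'E'
from h import *
a=capture("scene");b=capture("top")
ca=a[140:310,180:350];cb=b[130:290,170:390]
r=lambda i,w,h:cv2.resize(i,(w,h),interpolation=cv2.INTER_CUBIC)
im=np.zeros((600,800,3),np.uint8); 
im[:425,:340]=r(a[140:310,184:320],340,425)   # 2.5x
im[:400,340:800]=r(b[140:300,176:360],460,400) # 2.5x
im[425:600,:]=0
cv2.imwrite("pics/c.png",im[:425,:,::-1])
# small jar mask fit: project cylinder, optimise x,y
from scipy.optimize import minimize
ms={"scene":[d for d in silhouettes("scene","jar_center") if abs(d["extent"][0]-189)<6][0]["mask"],
"top":[d for d in silhouettes("top","jar_center") if abs(d["extent"][0]-186)<6][0]["mask"]}
def cyl(x,y,r,h,n):
    th=np.linspace(0,2*np.pi,40);P=np.array([[x+r*np.cos(t),y+r*np.sin(t),z] for t in th for z in(0,h)])
    K,R,t=cam(n);q=(K@(R@P.T+t[:,None]));q=(q[:2]/q[2]).T
    m=np.zeros((384,512),np.uint8);cv2.fillConvexPoly(m,cv2.convexHull(q.astype(np.float32)).astype(np.int32),1);return m,q
for n in ms:
    print(n,np.argwhere(ms[n]).mean(0)[::-1])
c=onz("top",(194,249),.106);print("jar from top cap",c)
for n in ms:
    _,q=cyl(c[0],c[1],.023,.106,n);print(n,q.min(0).round(),q.max(0).round())
print("mill",onz("top",(222,281),.17))
for k,u in dict(tray=(266,220),).items():print(k,onz("top",u,.045))
print("beam end",onz("top",(375,153),.115),"knob",onz("top",(341,168),.16), "pivot~",onz("top",(306,197),.115))
print("base corners",[onz("top",(u/1.5625,v/1.5625),.01) for u,v in((566,230),(591,267),(451,298),(475,337))])
E
```

```text
scene [200.49722531 260.46614872]
top [193.58302583 249.68634686]
jar from top cap [0.4776 0.3332 0.106 ]
scene [194. 235.] [218. 290.]
top [186. 241.] [206. 259.]
mill [0.3588 0.2923 0.17  ]
tray [0.472  0.1022 0.045 ]
beam end [ 0.5065 -0.2777  0.115 ] knob [ 0.5017 -0.1476  0.16  ] pivot~ [ 0.4747 -0.0277  0.115 ]
base corners [array([ 0.559 , -0.2956,  0.01  ]), array([ 0.465 , -0.3036,  0.01  ]), array([ 0.531, -0.009,  0.01 ]), array([ 0.4367, -0.0169,  0.01  ])]
```

View pics/c.png

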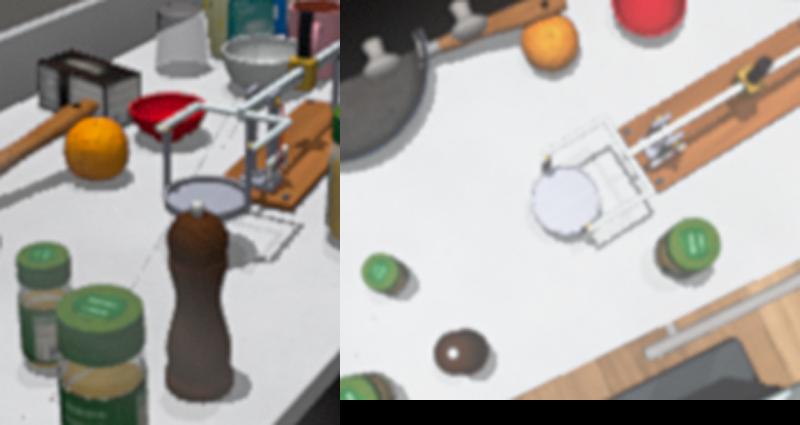

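The crop confirms it. The small green-capped jar is at scene (45,305) and top (382,271) in the crop, with the mill beside it and a larger jar in front. The scale yaws about 5.5°, its tray is near (0.472, 0.103), and the poise is part-way out. I'll set out and refine the jar position by fitting its mask.

```bash
cat >> h.py <<'E'
def cylext(x,y,r,z0,z1,n):
    th=np.linspace(0,2*np.pi,60);P=np.array([[x+r*np.cos(t),y+r*np.sin(t),z] for t in th for z in(z0,z1)])
    K,R,t=cam(n);q=K@(R@P.T+t[:,None]);q=(q[:2]/q[2]).T
    return np.r_[q.min(0),q.max(0)]
E
python3 - <<'E'
from h import *
from scipy.optimize import least_squares
capture("scene");s=[d for d in silhouettes("scene","jar_center") if abs(d["extent"][0]-189)<6][0]["extent"]
capture("top");t=[d for d in silhouettes("top","jar_center") if abs(d["extent"][0]-186)<6][0]["extent"]
S=np.array([s[0],s[1],s[0]+s[2],s[1]+s[3]]);T=np.array([t[0],t[1],t[0]+t[2],t[1]+t[3]])
def f(p): return np.r_[(cylext(*p,.023,0,.106,"scene")-S)[:3],cylext(*p,.023,0,.106,"top")-T]
r=least_squares(f,[.477,.333],loss="soft_l1");print(r.x,f(r.x).round(1))
E
python3 -m crank '[[[0,0,-35],0.174,100],[[0,0,-35],0.174,100],[[58,16,0],0,100],[[58,16,0],0,100],[[58,16,0],0,100],[[58,16,0],0,100],[[58,16,0],0,100],[[58,20,0],0,100],[[58,20,0],0,100],[[58,20,0],0,100]]' 40
```

```text
[0.48187623 0.34329296] [-0.8  0.2  1.5 -3.5 -1.4  2.9  0.7]
time_s: 2.35
position: [0.3634, -0.0873, 0.2949]
tcp_rot: [0.001, 0.672, 0.74, 0.001]
force: [1.3, 0.6, 0.3]
finger_gap: 0.0853
```

```bash
python3 -m crank '[[[58,20,0],0,100],[[58,20,0],0,100],[[58,20,0],0,100],[[58,20,0],0,100],[[58,20,0],0,100],[[58,20,0],0,100],[[50,20,0],0,100],[[0,0,0],0,100],[[0,0,0],0,100]]' 40
python3 - <<'E'
from h import *
a=capture("scene");b=capture("top")
r=lambda i:cv2.resize(i,(400,400),interpolation=cv2.INTER_CUBIC)
cv2.imwrite("pics/d.png",np.hstack([r(a[180:300,150:270]),r(b[180:300,140:260])])[:,:,::-1])
for p in((.477,.333),(.482,.343)): print(cylext(*p,.023,.086,.106,"scene").round(1),cylext(*p,.023,.086,.106,"top").round(1))
E
```

```text
time_s: 3.48
position: [0.4644, 0.3201, 0.294]
tcp_rot: [0.0, 0.672, 0.74, -0.001]
force: [-0.5, 0.8, -0.0]
finger_gap: 0.0853
[194.1 234.9 217.  254.8] [186.2 241.2 203.  257.5]
[189.  236.2 212.1 256.3] [182.4 241.1 199.2 257.5]
```

View pics/d.png

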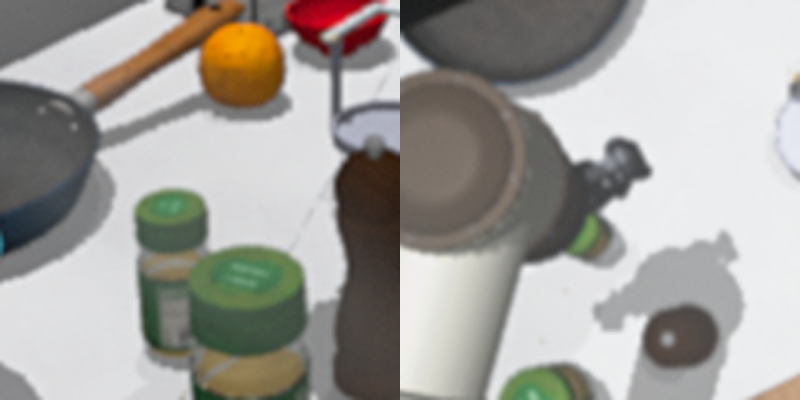

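```bash
python3 -m crank '[[[18,18,20],0,100],[[0,0,40],0,100],[[0,0,50],0,100],[[0,0,50],0,100],[[0,0,40],0,100],[[0,0,16],0,100],[[0,0,0],0,100],[[0,0,0],0,100]]' 40
python3 -c "
from h import *
save('scene','e.png',(150,180,120,120),3.5)"
```

```text
time_s: 4.58
position: [0.4819, 0.3409, 0.0805]
tcp_rot: [0.0, 0.672, 0.74, 0.002]
force: [0.9, -0.4, -0.1]
finger_gap: 0.0855
```

View pics/e.png

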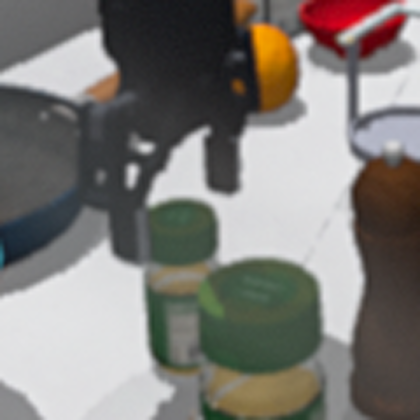

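```bash
python3 - <<'E'
from h import *
q=lambda p:((proj("scene",p)-[150,180])*3.5).round()
for z in(.058,.07,.08):
  for s in(-.057,-.045,.045,.057): print(z,s,q([.4819-.097*s,.3409+.995*s,z]))
print("jar top/bot",q([.48,.34,.106]),q([.48,.34,0]))
b=capture("top");cv2.imwrite("pics/f.png",cv2.resize(b[180:300,140:260],(400,400),interpolation=3)[:,:,::-1])
E
```

```text
0.058 -0.057 [235. 241.]
0.058 -0.045 [224. 250.]
0.058 0.045 [138. 323.]
0.058 0.057 [126. 334.]
0.07 -0.057 [234. 224.]
0.07 -0.045 [224. 233.]
0.07 0.045 [137. 305.]
0.07 0.057 [124. 316.]
0.08 -0.057 [233. 210.]
0.08 -0.045 [223. 219.]
0.08 0.045 [136. 290.]
0.08 0.057 [123. 301.]
jar top/bot [182. 215.] [191. 366.]
```

View pics/f.png

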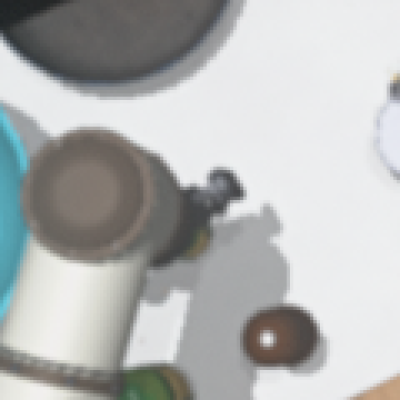

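```bash
python3 - <<'E'
from h import *
for z in(.08,.1,.13,.16): print(z,onz("top",(207.5,235.5),z), onz("scene",(150+222/3.5,180+190/3.5),z), onz("scene",(150+125/3.5,180+258/3.5),z))
for s in(-.057,-.045): print(proj("top",[.4819-.097*s,.3409+.995*s,.08]))
print("jar body pixel", onz("top",(140+200/3.333,180+240/3.333),.1))
E
```

```text
0.08 [0.5005 0.2836 0.08  ] [0.5095 0.268  0.08  ] [0.5059 0.3634 0.08  ]
0.1 [0.4975 0.2823 0.1   ] [0.4863 0.2955 0.1   ] [0.4829 0.3868 0.1   ]
0.13 [0.4931 0.2804 0.13  ] [0.4516 0.3367 0.13  ] [0.4483 0.4219 0.13  ]
0.16 [0.4886 0.2785 0.16  ] [0.4168 0.378  0.16  ] [0.4138 0.4569 0.16  ]
[209.1 239.6]
[205.6 241.6]
jar body pixel [0.463  0.3215 0.1   ]
```

```bash
python3 - <<'E'
from h import *
d=cv2.resize(cv2.imread("pics/d.png")[:,:400],(120,120),interpolation=cv2.INTER_AREA).astype(int)
e=cv2.cvtColor(capture("scene")[180:300,150:270],cv2.COLOR_RGB2BGR).astype(int)
m=abs(d-e).sum(2)>50
for r in range(20,100,2): print(r,''.join('#' if v else '.' for v in m[r,20:80]))
E
```

```text
20 .............#########################################......
22 .............##########################################.....
24 .............##################################..######.....
26 .............###..#####################################.....
28 ....###.........#######################################.....
30 ..######.....##########################################.....
32 ...###....############################################......
34 ...#...############################################.........
36 .####...###########################################.........
38 .####...##########################################..........
40 ..####...#########..##############...############...........
42 ..###################.##########.....############...........
44 ..############################.......############...........
46 ..###########################.........############..........
48 ..###############..#########..........############..........
50 ..###############.########............############..........
52 ...#.####################.............############..........
54 .....####
[... 759 characters left out ...]
........................................###################.
80 ........................................####################
82 .........................................###.###############
84 ..........................................##.###############
86 ...........................................##############...
88 ............................................################
90 .............................................###############
92 ............................................................
94 ............................................................
96 ............................................................
98 ............................................................
```

```bash
python3 -m crank '[[[0,0,13],0,100],[[0,0,0],0,40],[[0,0,0],0,20],[[0,0,0],0,20],[[0,0,0],0,20],[[0,0,0],0,20],[[0,0,0],0,20],[[0,0,0],0,20]]' 40
python3 -c "
from h import *
save('scene','g.png',(150,180,120,120),3.5)"
```

```text
time_s: 5.72
position: [0.4809, 0.34, 0.0654]
tcp_rot: [0.0, 0.672, 0.74, 0.0]
force: [-0.2, -0.5, 1.4]
finger_gap: 0.0443
```

View pics/g.png

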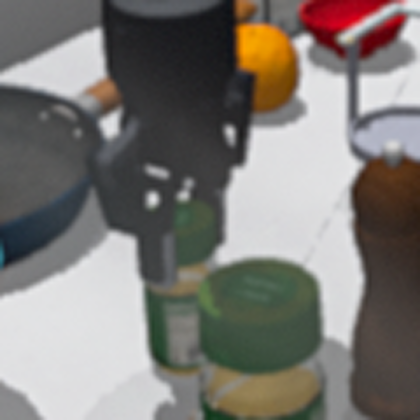

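```bash
python3 -c "
from h import *
X=tri((266.8,218.4),(266.4,220.4));print(X,proj('scene',X),proj('top',X))"
python3 -m crank '[[[0,0,-10],0,20],[[0,0,-30],0,20],[[0,0,-45],0,20],[[0,0,-45],0,20],[[0,0,-20],0,20],[[-20,-3,0],0,20],[[-45,-3,0],0,20],[[-45,-3,0],0,20],[[-45,-3,0],0,20],[[-40,-3,0],0,20]]'
```

```text
[0.47   0.104  0.0608] [267.4 218.4] [265.9 220.1]
time_s: 7.02
position: [0.4829, 0.1417, 0.214]
tcp_rot: [-0.001, 0.673, 0.74, -0.001]
force: [0.5, -0.5, -2.0]
finger_gap: 0.044
```

```bash
python3 -m crank '[[[-37,-16,0],0,20],[[0,0,0],0,20],[[0,0,20],0,20],[[0,0,25],0,20],[[0,0,20],0,20],[[0,0,10],0,20],[[0,0,0],0,20],[[0,0,0],0,20]]'
python3 - <<'E'
from h import *
a=capture("scene");b=capture("top")
r=lambda i:cv2.resize(i,(400,400),interpolation=cv2.INTER_CUBIC)
cv2.imwrite("pics/i.png",np.hstack([r(a[130:250,220:340]),r(b[150:270,230:350])])[:,:,::-1])
E
```

```text
time_s: 8.02
position: [0.4727, 0.1064, 0.141]
tcp_rot: [0.0, 0.672, 0.74, 0.001]
force: [-0.2, 0.1, -1.9]
finger_gap: 0.0437
```

View pics/i.png

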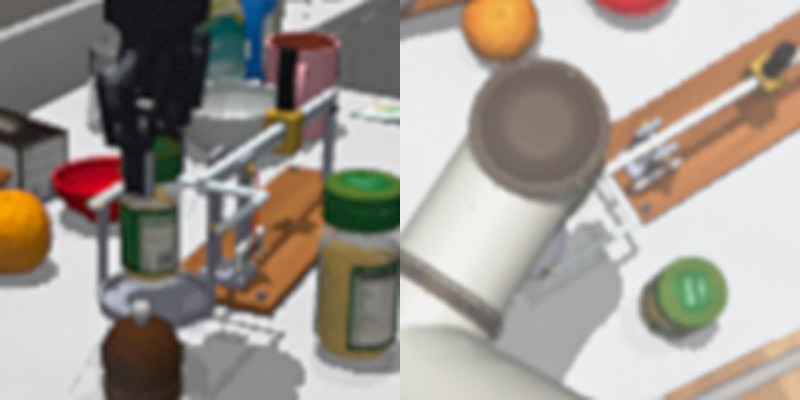

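```bash
python3 -m crank '[[[-2,-2,10],0,20],[[0,0,8],0,20],[[0,0,6],0,20],[[0,0,5],0,20],[[0,0,4],0,20],[[0,0,3],0,20],[[0,0,0],0,20],[[0,0,0],0,20],[[0,0,0],0,20]]'
python3 -c "
from h import *
save('scene','j.png',(220,130,120,120),4)"
```

```text
time_s: 9.25
position: [0.4705, 0.104, 0.1045]
tcp_rot: [0.0, 0.672, 0.74, 0.0]
force: [-0.7, -0.3, -1.7]
finger_gap: 0.0441
```

View pics/j.png

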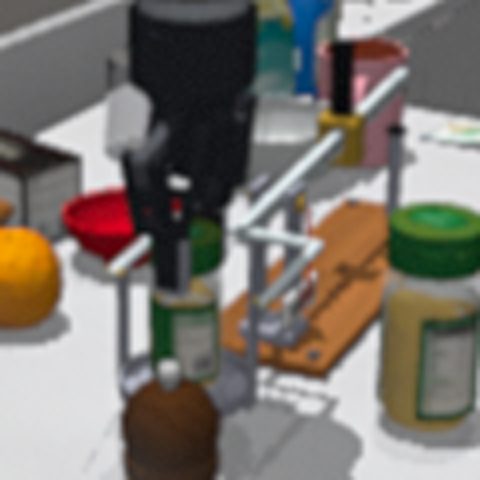

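```bash
python3 -m crank '[[[0,0,2],0,20],[[0,0,0],0,20],[[0,0,0],0,60],[[0,0,0],0,85],[[0,0,0],0,85],[[0,0,0],0,85],[[0,0,-10],0,85],[[0,0,-30],0,85],[[0,0,-45],0,85],[[0,0,-45],0,85]]'
python3 -m crank '[[[0,0,-45],0,30],[[0,0,-20],0,0],[[0,-10,0],0,0],[[0,0,0],0,0],[[0,0,0],0,0],[[0,0,0],0,0],[[0,0,0],0,0]]'
python3 - <<'E'
from h import *
a=capture("scene");b=capture("top")
r=lambda i:cv2.resize(i,(400,400),interpolation=cv2.INTER_CUBIC)
cv2.imwrite("pics/k.png",np.hstack([r(a[130:250,220:340]),r(b[130:250,250:370])])[:,:,::-1])
E
```

```text
time_s: 10.55
position: [0.4702, 0.1038, 0.2344]
tcp_rot: [0.0, 0.672, 0.74, 0.0]
force: [0.9, 0.6, -0.7]
finger_gap: 0.0727
time_s: 11.42
position: [0.4604, 0.103, 0.2968]
tcp_rot: [-0.0, 0.672, 0.74, -0.0]
force: [0.2, -0.1, -0.5]
finger_gap: 0.0001
```

View pics/k.png

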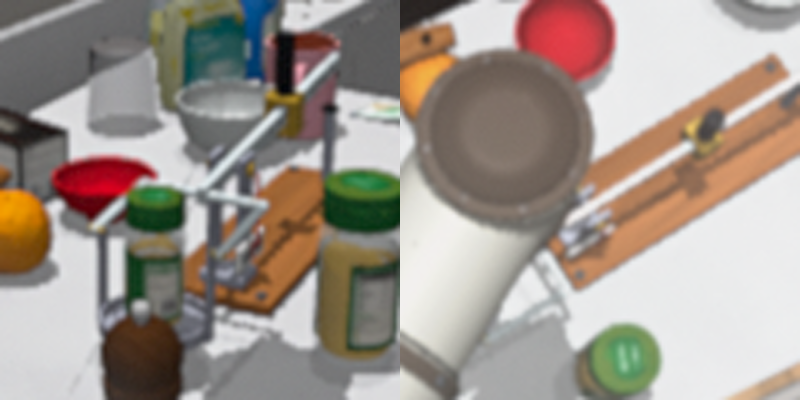

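The jar stands in the tray in the scene crop (155,250), the beam is on its tray-down stop, and the knob is at (286,62), or (710,125) in the top crop. Next I'll fit the scale pose and poise travel, using the two stops to calibrate beam tilt.

```bash
cat >> h.py <<'E'
def dark(im,box,th=55):
    x,y,w,h=box; m=(im[y:y+h,x:x+w].max(2)<th).astype(np.uint8)
    n,l,s,c=cv2.connectedComponentsWithStats(m); 
    return [(s[i,:5]+[x,y,0,0,0],c[i]+[x,y]) for i in range(1,n) if s[i,4]>12]
def S2W(P,piv,yaw):
    c,s=np.cos(yaw),np.sin(yaw); x,y,z=P; return [piv[0]+c*x-s*y,piv[1]+s*x+c*y,.115+z]
def B2W(P,th,piv,yaw): # beam frame point
    x,y,z=P; c,s=np.cos(th),np.sin(th); return S2W([x,c*y+s*z,-s*y+c*z],piv,yaw)
E
python3 - <<'E'
from h import *
a=capture("scene");b=capture("top");np.save("a2.npy",a);np.save("b2.npy",b)
i=cv2.cvtColor(cv2.imread("pics/a.png"),cv2.COLOR_BGR2RGB);np.save("a0.npy",i[:,:512]);np.save("b0.npy",i[:,512:])
print("scene",dark(a,(296,134,22,30)));print("top",dark(b,(332,155,24,24)))
print("scene0",dark(np.load("a0.npy"),(296,134,22,30)));print("top0",dark(np.load("b0.npy"),(332,155,24,24)))
piv,yaw=(.486,-.037),.097
for p in(.025,.03,.035):
    for th in(.07,-.07): print(p,th,[ [proj(n,B2W((0,-.08-p,h),th,piv,yaw)).tolist() for h in(.018,.045,.075)] for n in("scene","top")])
print("tip",[(th,proj("scene",B2W((0,-.255,0),th,piv,yaw))) for th in(-.07,0,.07)])
# template motion of beam tip
ga,g0=[cv2.cvtColor(x,cv2.COLOR_RGB2GRAY) for x in(a,np.load("a0.npy"))]
T=ga[142:156,312:326];r=cv2.matchTemplate(g0[130:185,300:340],T,cv2.TM_CCOEFF_NORMED);print(cv2.minMaxLoc(r))
E
```

```text
scene [(array([303, 140,   5,  18,  87]), array([304.97701149, 148.44827586]))]
top []
scene0 [(array([303, 144,   6,  19,  88]), array([305.375     , 153.18181818]))]
top0 []
0.025 0.07 [[[304.9, 159.4], [305.1, 150.7], [305.3, 140.8]], [[338.1, 172.7], [339.6, 170.5], [341.3, 167.9]]]
0.025 -0.07 [[[305.0, 163.9], [305.7, 154.9], [306.4, 144.8]], [[337.8, 173.6], [340.3, 170.8], [343.3, 167.5]]]
0.03 0.07 [[[305.6, 158.8], [305.7, 150.1], [305.9, 140.2]], [[339.6, 171.8], [341.1, 169.6], [342.9, 167.0]]]
0.03 -0.07 [[[305.7, 163.5], [306.3, 154.5], [307.1, 144.4]], [[339.1, 172.8], [341.7, 170.0], [344.7, 166.7]]]
0.035 0.07 [[[306.2, 158.2], [306.4, 149.5], [306.6, 139.6]], [[341.0, 170.9], [342.6, 168.7], [344.4, 166.0]]]
0.035 -0.07 [[[306.3, 163.1], [307.0, 154.2], [307.7, 144.1]], [[340.5, 172.0], [343.1, 169.1], [346.2, 165.8]]]
tip [(-0.07, array([322. , 158.4])), (0, array([322.4, 153. ])), (0.07, array([322.7, 147.8]))]
(-0.6356225609779358, 0.5908541083335876, (5, 7), (9, 11))
```

```bash
python3 -m crank '[[[-40,3,0],0,60],[[-50,3,0],0,60],[[-50,3,0],0,60],[[-50,3,0],0,60],[[-40,0,0],0,60],[[-18,0,0],0,60],[[0,0,0],0,60],[[0,0,0],0,60]]' 20
python3 - <<'E'
from h import *
b=capture("top");a=capture("scene")
print(sense()["position"],sense()["finger_gap"])
r=lambda i:cv2.resize(i,(400,400),interpolation=cv2.INTER_CUBIC)
cv2.imwrite("pics/l.png",np.hstack([r(a[80:180,260:360]),r(b[110:230,290:410])])[:,:,::-1])
# beam rows with knob/collar: column profiles in stored frames
for f in("a0.npy","a2.npy"):
    g=np.load(f).astype(int).sum(2)//3
    print(f)
    for c in(286,290,294,313,316,319): print(c,g[140:185,c].tolist())
E
```

```text
time_s: 12.62
position: [0.4961, -0.142, 0.2973]
tcp_rot: [-0.0, 0.672, 0.74, 0.0]
force: [1.1, -0.1, 0.5]
finger_gap: 0.051
[ 0.49610022 -0.1417495   0.29745698] 0.05119774804740628
a0.npy
286 [55, 63, 69, 70, 68, 66, 66, 76, 87, 100, 103, 101, 101, 114, 115, 112, 110, 116, 127, 139, 147, 151, 160, 171, 181, 155, 116, 104, 106, 105, 103, 102, 105, 121, 136, 114, 85, 119, 190, 211, 174, 119, 87, 94, 142]
290 [53, 61, 62, 63, 62, 65, 66, 70, 78, 81, 83, 84, 95, 115, 119, 112, 112, 124, 141, 153, 157, 163, 172, 187, 197, 163, 117, 104, 106, 107, 106, 104, 101, 98, 114, 163, 203, 190, 141, 102, 89, 90, 125, 165, 190]
294 [59, 71, 96, 108, 111, 110, 106, 87, 63, 57, 62, 58, 54, 81, 126, 132, 117, 121, 137, 148, 152, 157, 166, 181, 186, 153, 115, 105, 105, 102, 101, 110, 154, 198, 203, 177, 151, 121, 94, 89, 88, 75, 66, 69, 71]
313 [64, 53, 52, 51, 63, 93, 103, 99, 99, 99, 97, 94, 94, 98, 98, 98, 98, 96, 98, 128, 178, 198, 164, 105, 83, 89, 95, 98, 100, 99, 95, 92, 101, 121, 155, 192, 214, 218, 219, 211, 169, 118, 100, 103, 107]
316 [85, 56, 49, 58, 78, 92, 96, 95, 96, 96, 96, 97, 96, 96,
[... 914 characters left out ...]
, 105, 120, 163, 209, 225, 199, 154, 139, 145, 125, 96, 90, 89, 76, 69, 73, 77]
313 [66, 52, 53, 53, 66, 97, 106, 101, 100, 100, 112, 155, 205, 221, 194, 146, 100, 84, 92, 97, 99, 102, 102, 103, 101, 102, 101, 101, 102, 101, 98, 93, 104, 124, 159, 196, 220, 222, 223, 216, 174, 121, 103, 108, 110]
316 [87, 60, 51, 60, 80, 93, 94, 106, 147, 202, 219, 193, 142, 96, 84, 92, 97, 98, 98, 98, 97, 84, 73, 82, 91, 93, 91, 91, 90, 88, 87, 106, 148, 183, 192, 180, 169, 168, 169, 164, 139, 107, 96, 95, 96]
319 [118, 102, 72, 69, 93, 131, 182, 207, 183, 133, 95, 87, 92, 92, 91, 91, 91, 93, 95, 96, 89, 58, 28, 47, 79, 89, 89, 88, 89, 90, 91, 92, 99, 105, 113, 118, 116, 117, 126, 133, 132, 112, 89, 81, 79]
```

```bash
python3 -m crank '[[[0,0,40],0,60],[[0,0,30],0,60],[[0,0,20],0,60],[[0,0,10],0,60],[[0,0,0],0,60],[[0,0,0],0,60]]'
python3 -c "
from h import *
a=capture('scene');np.save('a3.npy',a)
save('scene','m.png',(250,90,100,100),5)"
```

```text
time_s: 13.48
position: [0.4968, -0.1426, 0.1984]
tcp_rot: [0.001, 0.672, 0.74, 0.001]
force: [-0.3, -0.0, -0.0]
finger_gap: 0.0514
```

View pics/m.png

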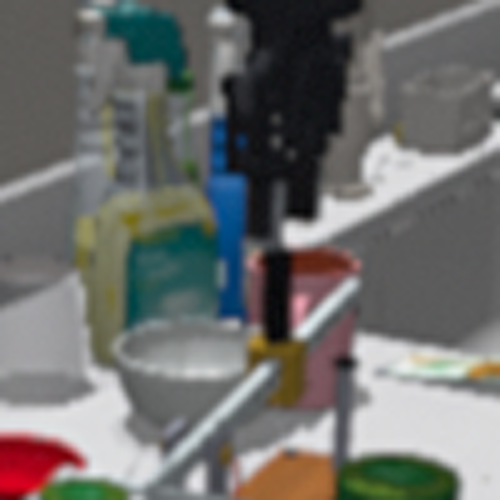

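```bash
python3 -m crank '[[[0,0,15],0,60],[[0,0,12],0,60],[[0,0,8],0,60],[[-6,0,0],0,60],[[-5,0,0],0,60],[[-3,0,0],0,60],[[-2,0,0],0,60],[[-3,0,0],0,60],[[-3,0,0],0,60],[[0,0,0],0,60]]'
python3 -m crank '[[[-4,0,0],0,60],[[-5,0,0],0,60],[[-5,0,0],0,60],[[-5,0,0],0,60],[[-5,0,0],0,60],[[-5,0,0],0,60],[[-4,0,0],0,60],[[0,0,0],0,60]]'
python3 - <<'E'
from h import *
a=capture("scene");np.save("a4.npy",a)
g=a.astype(int).sum(2)//3
for c in(294,298,302,306,310,313,316,319,321): print(c,g[140:182,c].tolist())
E
```

```text
time_s: 14.82
position: [0.4982, -0.1648, 0.1623]
tcp_rot: [0.0, 0.673, 0.74, 0.0]
force: [0.1, 1.2, 0.5]
finger_gap: 0.0514
time_s: 15.82
position: [0.5011, -0.1978, 0.1622]
tcp_rot: [-0.0, 0.673, 0.74, -0.0]
force: [-0.5, 0.7, 0.7]
finger_gap: 0.051
294 [61, 73, 100, 112, 114, 114, 109, 89, 65, 58, 60, 61, 59, 82, 130, 136, 122, 124, 140, 152, 156, 160, 170, 184, 189, 157, 117, 108, 106, 107, 110, 120, 126, 120, 109, 98, 93, 86, 79, 77, 75, 70]
298 [82, 84, 87, 82, 78, 79, 82, 80, 78, 72, 69, 60, 58, 65, 92, 109, 114, 118, 132, 144, 151, 159, 166, 173, 149, 118, 112, 120, 125, 122, 110, 100, 97, 95, 96, 109, 119, 121, 119, 117, 135, 179]
302 [92, 70, 57, 75, 88, 92, 93, 92, 93, 94, 95, 94, 93, 93, 98, 115, 117, 109, 106, 116, 128, 136, 142, 143, 135, 121, 106, 95, 94, 94, 95, 95, 101, 113, 118, 121, 120, 117, 114, 135, 189, 210]
306 [57, 49, 51, 52, 70, 86, 83, 72, 70, 71, 70, 72, 71, 79, 99, 111, 95, 69, 83, 121, 136, 127, 108, 96, 93, 93, 89, 90, 96, 98, 97, 93, 105, 119, 124, 123, 126, 146, 184, 173, 128, 103]
310 [27, 29, 28, 28, 38, 63, 72, 50, 18, 9, 11, 11, 12, 9, 30, 59, 72
[... 184 characters left out ...]
 70, 63, 60, 60, 59, 59, 60, 61, 61, 64, 78, 92, 100, 102, 97, 92, 104, 124, 159, 198, 219, 223, 224, 215, 173, 120]
316 [20, 34, 48, 60, 83, 93, 95, 96, 119, 167, 208, 206, 156, 100, 87, 93, 95, 98, 98, 97, 96, 83, 72, 80, 90, 92, 93, 92, 90, 89, 88, 106, 148, 183, 191, 180, 170, 169, 168, 165, 140, 108]
319 [43, 51, 60, 71, 89, 101, 143, 199, 213, 174, 118, 86, 84, 89, 92, 90, 91, 93, 94, 98, 88, 56, 29, 46, 78, 89, 89, 88, 88, 91, 90, 92, 99, 105, 114, 116, 116, 117, 125, 132, 132, 110]
321 [97, 103, 130, 124, 97, 101, 145, 153, 126, 98, 91, 84, 77, 81, 89, 94, 129, 172, 193, 208, 208, 176, 137, 150, 180, 187, 175, 150, 131, 127, 133, 160, 196, 213, 217, 218, 217, 217, 219, 222, 204, 150]
```

```bash
cat > tilt.py <<'E'
from h import *
def pk(g,c,lo,hi):
    col=g[lo:hi,c].astype(float);i=int(col[1:-1].argmax())+1
    a,b,d=col[i-1:i+2];return round(lo+i+(a-d)/(2*(a-2*b+d)),2)
if __name__=="__main__":
    a=capture("scene");np.save("last.npy",a)
    fs={"-.07":np.load("a0.npy"),"+.07":np.load("a2.npy"),"now":a}
    for k,x in fs.items():
        g=x.astype(int).sum(2)/3
        print(k,{c:pk(g,c,*r) for c,r in {298:(163,177),301:(160,176),317:(146,162),318:(145,161),319:(144,160),320:(143,158)}.items()})
    print(sense()["position"])
E
python3 -m crank '[[[-3,0,0],0,60],[[-4,0,0],0,60],[[-4,0,0],0,60],[[-4,0,0],0,60],[[-3,0,0],0,60],[[0,0,0],0,60],[[5,0,0],0,60],[[0,0,0],0,60],[[0,0,0],0,60],[[0,0,0],0,60]]'
python3 tilt.py
```

```text
time_s: 17.12
position: [0.5026, -0.2104, 0.1624]
tcp_rot: [0.0, 0.672, 0.74, 0.0]
force: [-1.1, 0.3, 0.5]
finger_gap: 0.0515
-.07 {298: np.float64(170.81), 301: np.float64(168.84), 317: np.float64(158.13), 318: np.float64(157.65), 319: np.float64(157.08), 320: np.float64(156.76)}
+.07 {298: np.float64(167.92), 301: np.float64(164.96), 317: np.float64(149.05), 318: np.float64(147.99), 319: np.float64(147.01), 320: np.float64(146.46)}
now {298: np.float64(159.65), 301: np.float64(161.9), 317: np.float64(148.79), 318: np.float64(148.04), 319: np.float64(147.07), 320: np.float64(146.59)}
[ 0.50259304 -0.21041535  0.16232454]
```

```bash
python3 -m crank '[[[-4,0,0],0,60],[[-3,0,0],0,60],[[-4,0,0],0,60],[[-4,0,0],0,60],[[-2,0,0],0,60],[[0,0,0],0,60],[[5,0,0],0,60],[[0,0,0],0,60],[[0,0,0],0,60],[[0,0,0],0,60]]'
python3 tilt.py
```

```text
time_s: 18.42
position: [0.5037, -0.2223, 0.1623]
tcp_rot: [0.0, 0.672, 0.74, -0.0]
force: [0.6, -0.1, 0.0]
finger_gap: 0.051
-.07 {298: np.float64(170.81), 301: np.float64(168.84), 317: np.float64(158.13), 318: np.float64(157.65), 319: np.float64(157.08), 320: np.float64(156.76)}
+.07 {298: np.float64(167.92), 301: np.float64(164.96), 317: np.float64(149.05), 318: np.float64(147.99), 319: np.float64(147.01), 320: np.float64(146.46)}
now {298: np.float64(161.05), 301: np.float64(162.06), 317: np.float64(148.13), 318: np.float64(147.65), 319: np.float64(146.94), 320: np.float64(146.6)}
[ 0.50371392 -0.22234432  0.16233304]
```

```bash
python3 -m crank '[[[-4,0,0],0,60],[[-3,0,0],0,60],[[-4,0,0],0,60],[[-4,0,0],0,60],[[0,0,0],0,60],[[5,0,0],0,60],[[0,0,0],0,60],[[0,0,0],0,60],[[0,0,0],0,60],[[0,0,0],0,60]]'
python3 tilt.py; python3 -c "
import numpy as np
g=np.load('last.npy').astype(int).sum(2)//3
for c in(302,306,308,310,318,319,320,321):print(c,g[138:176,c].tolist())"
```

```text
time_s: 19.73
position: [0.5047, -0.2323, 0.1623]
tcp_rot: [0.0, 0.672, 0.74, -0.0]
force: [0.1, 0.5, -0.0]
finger_gap: 0.0513
-.07 {298: np.float64(170.81), 301: np.float64(168.84), 317: np.float64(158.13), 318: np.float64(157.65), 319: np.float64(157.08), 320: np.float64(156.76)}
+.07 {298: np.float64(167.92), 301: np.float64(164.96), 317: np.float64(149.05), 318: np.float64(147.99), 319: np.float64(147.01), 320: np.float64(146.46)}
now {298: np.float64(161.53), 301: np.float64(161.79), 317: np.float64(147.38), 318: np.float64(147.07), 319: np.float64(146.74), 320: np.float64(146.3)}
[ 0.50469301 -0.23231112  0.16230934]
302 [92, 95, 90, 70, 56, 75, 90, 94, 92, 93, 92, 95, 94, 96, 93, 91, 97, 119, 135, 125, 113, 123, 138, 139, 138, 134, 129, 117, 103, 97, 94, 94, 91, 91, 101, 113, 119, 120]
306 [219, 165, 87, 50, 51, 60, 85, 99, 100, 101, 101, 105, 102, 99, 99, 101, 101, 101, 103, 118, 127, 127, 128, 122, 105, 92, 92, 98, 97, 94, 95, 96, 97, 93, 105, 119, 125, 123]
308 [211, 155, 81, 50, 53, 56, 74, 102, 107, 102, 108, 117, 106, 82, 73, 76, 77, 81, 100, 122, 129, 121, 102, 87, 85, 
[... 220 characters left out ...]
169]
318 [58, 82, 94, 84, 61, 62, 89, 103, 137, 167, 144, 99, 72, 67, 64, 61, 61, 59, 61, 58, 59, 60, 58, 47, 29, 48, 73, 81, 82, 83, 84, 83, 84, 83, 81, 83, 83, 84]
319 [58, 92, 117, 101, 73, 70, 93, 129, 177, 190, 148, 97, 75, 69, 68, 68, 70, 72, 72, 75, 78, 84, 79, 55, 27, 48, 79, 89, 88, 87, 88, 90, 91, 92, 98, 106, 112, 117]
320 [51, 89, 113, 107, 105, 100, 97, 137, 185, 173, 123, 90, 80, 75, 72, 78, 86, 88, 101, 122, 135, 147, 147, 107, 63, 82, 118, 127, 119, 109, 104, 107, 109, 120, 145, 162, 171, 175]
321 [47, 86, 101, 107, 128, 122, 101, 120, 157, 143, 104, 90, 85, 74, 71, 82, 88, 97, 129, 171, 194, 207, 210, 175, 136, 150, 180, 186, 175, 149, 130, 127, 132, 160, 196, 213, 217, 218]
```

```bash
python3 -m crank '[[[-4,0,0],0,60],[[-3,0,0],0,60],[[-4,0,0],0,60],[[-4,0,0],0,60],[[0,0,0],0,60],[[6,0,0],0,60],[[0,0,0],0,60],[[0,0,0],0,60],[[0,0,0],0,60],[[0,0,0],0,60]]'
python3 tilt.py|tail -2; python3 -c "
import numpy as np
g=np.load('last.npy').astype(int).sum(2)//3
for c in(302,306,308,310,312,319,320,321,322):print(c,g[138:176,c].tolist())"
```

```text
time_s: 21.02
position: [0.5056, -0.2413, 0.1623]
tcp_rot: [0.0, 0.672, 0.74, 0.0]
force: [-0.4, 0.3, -0.4]
finger_gap: 0.0514
now {298: np.float64(161.1), 301: np.float64(161.72), 317: np.float64(149.99), 318: np.float64(146.26), 319: np.float64(146.15), 320: np.float64(146.12)}
[ 0.50553029 -0.24128909  0.16228405]
302 [92, 95, 90, 69, 57, 74, 88, 94, 92, 92, 93, 95, 94, 94, 92, 92, 97, 120, 135, 125, 112, 123, 137, 141, 137, 134, 130, 119, 105, 94, 95, 93, 93, 91, 101, 114, 118, 120]
306 [219, 165, 88, 50, 50, 61, 85, 98, 100, 102, 103, 105, 100, 98, 98, 101, 100, 100, 104, 118, 128, 128, 128, 122, 105, 93, 92, 98, 98, 93, 94, 98, 96, 92, 104, 119, 124, 123]
308 [210, 154, 80, 47, 53, 53, 76, 101, 106, 101, 105, 113, 110, 99, 103, 106, 101, 96, 103, 121, 130, 123, 101, 86, 84, 88, 88, 92, 90, 80, 79, 94, 97, 94, 107, 115, 117, 123]
310 [190, 136, 76, 58, 57, 52, 66, 94, 106, 110, 117, 108, 90, 81, 78, 79, 92, 110, 124, 119, 105, 91, 88, 91, 93, 90, 90, 91, 89, 85, 86, 95, 99, 94, 104, 115, 130, 169]
312 [51, 37, 47, 70, 67, 48, 48, 71, 83, 88, 101, 94, 75, 65, 84, 107, 123, 122, 108, 93, 95, 94, 93, 94, 98, 100, 101, 102, 98, 95, 100, 102, 99, 93, 104, 114, 131, 164]
319 [76, 90, 100, 90, 70, 68, 91, 127, 163, 143, 98, 70, 65, 60, 59, 61, 59, 59, 61, 67, 74, 78, 79, 53, 26, 47, 78, 89, 88, 88, 89, 90, 91, 90, 98, 106, 112, 117]
320 [79, 98, 109, 105, 105, 101, 98, 134, 167, 147, 101, 76, 67, 57, 57, 68, 72, 76, 91, 115, 128, 144, 145, 108, 64, 84, 119, 127, 120, 107, 105, 108, 108, 120, 144, 162, 172, 176]
321 [79, 101, 102, 106, 129, 123, 100, 109, 126, 115, 93, 85, 80, 68, 67, 79, 87, 94, 127, 171, 193, 207, 209, 177, 136, 150, 179, 188, 175, 149, 130, 128, 132, 161, 195, 213, 217, 217]
322 [76, 99, 98, 94, 103, 101, 93, 92, 95, 95, 91, 90, 90, 88, 87, 89, 91, 95, 136, 192, 217, 223, 224, 214, 199, 204, 217, 220, 212, 176, 142, 131, 144, 186, 216, 221, 221, 221]
```

```bash
python3 -m crank '[[[-4,0,0],0,60],[[-4,0,0],0,60],[[-3,0,0],0,60],[[-4,0,0],0,60],[[0,0,0],0,60],[[6,0,0],0,60],[[0,0,0],0,60],[[0,0,0],0,60],[[0,0,0],0,60],[[0,0,0],0,60]]'
python3 tilt.py|tail -1; python3 -c "
import numpy as np
g=np.load('last.npy').astype(int).sum(2)//3
for c in(302,306,308,310,312,320,321,322):print(c,g[138:176,c].tolist())"
```

```text
time_s: 22.32
position: [0.5065, -0.2502, 0.1623]
tcp_rot: [0.0, 0.672, 0.74, 0.0]
force: [0.0, -0.2, 0.4]
finger_gap: 0.0507
[ 0.50650297 -0.25023451  0.1623215 ]
302 [93, 95, 90, 69, 56, 74, 89, 94, 93, 93, 93, 93, 95, 95, 94, 93, 96, 120, 134, 125, 112, 123, 137, 147, 155, 147, 129, 123, 121, 108, 98, 96, 93, 93, 102, 114, 119, 120]
306 [219, 165, 88, 50, 50, 61, 86, 97, 100, 101, 103, 102, 102, 96, 97, 100, 100, 99, 104, 119, 125, 127, 144, 146, 131, 117, 101, 93, 94, 96, 97, 97, 95, 94, 105, 118, 124, 124]
308 [211, 155, 79, 48, 54, 54, 76, 101, 107, 101, 104, 124, 131, 121, 118, 126, 122, 114, 107, 103, 106, 117, 129, 119, 101, 90, 89, 89, 85, 77, 81, 93, 98, 95, 106, 117, 117, 123]
310 [203, 147, 80, 52, 52, 52, 64, 94, 104, 102, 117, 163, 185, 166, 132, 114, 107, 104, 103, 113, 122, 120, 105, 91, 87, 92, 96, 93, 90, 85, 85, 95, 99, 93, 106, 116, 129, 167]
312 [126, 92, 71, 66, 57, 50, 63, 92, 103, 96, 95, 111, 123, 108, 78, 62, 72, 98, 117, 122, 113, 101, 94, 95, 96, 101, 103, 103, 97, 97, 99, 102, 99, 93, 103, 116, 132, 165]
320 [85, 91, 102, 102, 107, 102, 88, 84, 83, 80, 90, 118, 109, 81, 65, 63, 62, 64, 75, 85, 90, 88, 87, 73, 60, 84, 117, 127, 120, 108, 105, 106, 108, 119, 145, 162, 170, 176]
321 [94, 101, 102, 107, 130, 125, 99, 88, 83, 77, 88, 111, 107, 83, 75, 73, 73, 79, 111, 143, 157, 159, 156, 144, 132, 152, 181, 188, 175, 149, 130, 127, 132, 161, 195, 212, 217, 218]
322 [92, 100, 98, 96, 103, 103, 93, 90, 88, 88, 90, 96, 95, 89, 89, 88, 88, 94, 133, 189, 214, 216, 214, 210, 199, 204, 216, 220, 212, 177, 143, 131, 144, 186, 216, 223, 222, 221]
```

```bash
cat > t2.py <<'E'
from tilt import *
a=capture("scene");np.save("last.npy",a);g=a.astype(int).sum(2)/3
R={306:(159,164),308:(157,165),310:(154,162),312:(152,162),319:(144,156),320:(144,156),321:(144,156)}
print({c:float(pk(g,c,*r)) for c,r in R.items()})
E
python3 -m crank '[[[0,0,0],0,60],[[0,0,0],0,60],[[0,0,0],0,60],[[0,0,0],0,60],[[0,0,0],0,60],[[0,0,0],0,60],[[0,0,0],0,60]]'
python3 t2.py; python3 - <<'E'
from tilt import *
# reference: fit model edge line: which beam-frame height/lateral gives the bright ridge at both stops, then predict ridge row by column vs tilt
piv,yaw=(.486,-.037),.097
def rowat(c,th,x,z,dv=0):
    ys=-np.linspace(.0,.27,60);q=np.array([proj("scene",B2W((x,y,z),th,piv,yaw)) for y in ys]);return np.interp(c,q[:,0],q[:,1])
for c in(300,304,306,308,310,312,316,319,320): print(c,[round(rowat(c,t,0,.008),2) for t in(-.07,0,.03,.07)])
E
```

```text
time_s: 23.25
position: [0.5064, -0.2502, 0.1623]
tcp_rot: [-0.0, 0.672, 0.74, -0.0]
force: [0.7, -0.3, -0.0]
finger_gap: 0.0513
{306: 160.84, 308: 160.6, 310: 159.34, 312: 157.72, 319: 150.47, 320: 150.29, 321: 150.37}
300 [np.float64(170.3), np.float64(168.7), np.float64(168.1), np.float64(167.2)]
304 [np.float64(167.76), np.float64(165.55), np.float64(164.65), np.float64(163.4)]
306 [np.float64(166.5), np.float64(163.98), np.float64(162.88), np.float64(161.5)]
308 [np.float64(165.15), np.float64(162.33), np.float64(161.13), np.float64(159.53)]
310 [np.float64(163.9), np.float64(160.77), np.float64(159.4), np.float64(157.62)]
312 [np.float64(162.56), np.float64(159.14), np.float64(157.73), np.float64(155.73)]
316 [np.float64(160.04), np.float64(155.98), np.float64(154.18), np.float64(151.9)]
319 [np.float64(158.04), np.float64(153.56), np.float64(151.6), np.float64(149.03)]
320 [np.float64(157.44), np.float64(152.7), np.float64(150.74), np.float64(148.1)]
```

```bash
python3 -m crank '[[[0,0,-20],0,60],[[0,0,-40],0,60],[[0,0,-40],0,60],[[0,-40,0],0,60],[[0,-50,0],0,60],[[0,-20,0],0,60],[[0,0,0],0,60],[[0,0,0],0,60],[[0,0,0],0,60],[[0,0,0],0,60]]'
python3 t2.py;python3 tilt.py; python3 - <<'E'
from tilt import *
a=np.load("last.npy");g=a.astype(int).sum(2)//3
for c in(306,308,310,312,319,320,321):print(c,g[140:172,c].tolist())
cv2.imwrite("pics/n.png",cv2.resize(a[110:230,240:360][:,:,::-1],(600,600),interpolation=cv2.INTER_CUBIC))
E
```

```text
time_s: 24.55
position: [0.3976, -0.2607, 0.2619]
tcp_rot: [-0.0, 0.672, 0.74, -0.0]
force: [0.9, -0.3, 0.1]
finger_gap: 0.0517
{306: 162.41, 308: 160.95, 310: 159.38, 312: 157.65, 319: 152.3, 320: 151.57, 321: 151.08}
-.07 {298: np.float64(170.81), 301: np.float64(168.84), 317: np.float64(158.13), 318: np.float64(157.65), 319: np.float64(157.08), 320: np.float64(156.76)}
+.07 {298: np.float64(167.92), 301: np.float64(164.96), 317: np.float64(149.05), 318: np.float64(147.99), 319: np.float64(147.01), 320: np.float64(146.46)}
now {298: np.float64(169.37), 301: np.float64(166.81), 317: np.float64(152.56), 318: np.float64(152.55), 319: np.float64(152.28), 320: np.float64(151.64)}
[ 0.39731039 -0.26067859  0.26202161]
306 [85, 48, 49, 60, 85, 98, 98, 99, 100, 102, 100, 95, 96, 97, 99, 97, 101, 118, 122, 122, 147, 186, 214, 211, 170, 115, 90, 94, 96, 98, 96, 91]
308 [79, 49, 50, 53, 75, 100, 105, 101, 103, 122, 129, 120, 119, 124, 119, 111, 104, 99, 102, 131, 185, 211, 180, 124, 94, 89, 87, 79, 79, 92, 97, 92]
310 [76, 50, 53, 51, 64, 93, 103, 99, 117, 160, 183, 178, 155, 127, 110, 100, 95, 117, 168, 208, 202, 156, 102, 84, 89, 95, 90, 83, 85, 94, 96, 93]
312 [69, 53, 52, 53, 64, 92, 101, 95, 97, 109, 116, 119, 109, 84, 62, 83, 147, 203, 209, 168, 112, 89, 89, 93, 97, 100, 96, 96, 100, 101, 97, 92]
319 [72, 66, 56, 55, 55, 58, 64, 65, 67, 67, 72, 85, 107, 101, 76, 62, 63, 64, 62, 62, 61, 57, 58, 66, 83, 89, 87, 86, 88, 89, 90, 90]
320 [104, 100, 105, 102, 88, 83, 83, 81, 79, 81, 89, 97, 100, 86, 65, 62, 75, 85, 89, 88, 85, 77, 70, 90, 118, 124, 118, 108, 104, 106, 107, 118]
321 [102, 106, 128, 124, 99, 86, 81, 79, 76, 79, 88, 97, 91, 77, 70, 78, 109, 141, 155, 157, 154, 144, 132, 149, 178, 184, 172, 147, 128, 124, 131, 159]
```

```bash
python3 -m crank '[[[0,0,0],0,60],[[0,0,0],0,60],[[0,0,0],0,60],[[0,0,0],0,60],[[0,0,0],0,60],[[0,0,0],0,60],[[0,0,0],0,60],[[0,0,0],0,60],[[0,0,0],0,60],[[0,0,0],0,60]]'
python3 - <<'E'
from tilt import *
N=[capture("scene").astype(float).sum(2) for _ in range(4)];a=sum(N)/4
r0,r1=[np.load(f).astype(float).sum(2) for f in("a0.npy","a2.npy")]
for c in list(range(295,304))+[318,319,320,321]:
    lo,hi=(int(172-(c-296)*1.2)-6,int(172-(c-296)*1.2)+5) if c<310 else (143,160)
    A,B,X=[pk(g,c,lo,hi) for g in(r0,r1,a)]; print(c,A,B,X,"tilt",round(-.07+.14*(A-X)/(A-B),4))
im=capture("scene");cv2.imwrite("pics/o.png",cv2.resize(im[110:230,240:360][:,:,::-1],(600,600),interpolation=cv2.INTER_CUBIC))
E
```

```text
time_s: 25.9
position: [0.3969, -0.2607, 0.2623]
tcp_rot: [0.0, 0.672, 0.74, 0.0]
force: [-0.3, 0.3, -0.2]
finger_gap: 0.0514
295 172.85 170.9 171.78 tilt 0.0068
296 172.22 169.91 170.95 tilt 0.007
297 171.56 168.92 170.23 tilt 0.0005
298 170.81 167.92 169.4 tilt -0.0017
299 170.2 166.95 168.54 tilt 0.0015
300 169.55 165.95 167.63 tilt 0.0047
301 168.84 164.96 166.81 tilt 0.0032
302 170.68 164.15 166.03 tilt 0.0297
303 165.09 163.57 165.29 tilt -0.0884
318 157.65 147.99 152.55 tilt 0.0039
319 157.08 147.01 152.3 tilt -0.0035
320 156.78 146.46 151.65 tilt -0.0004
321 156.81 159.79 158.62 tilt 0.015
```

View pics/o.png

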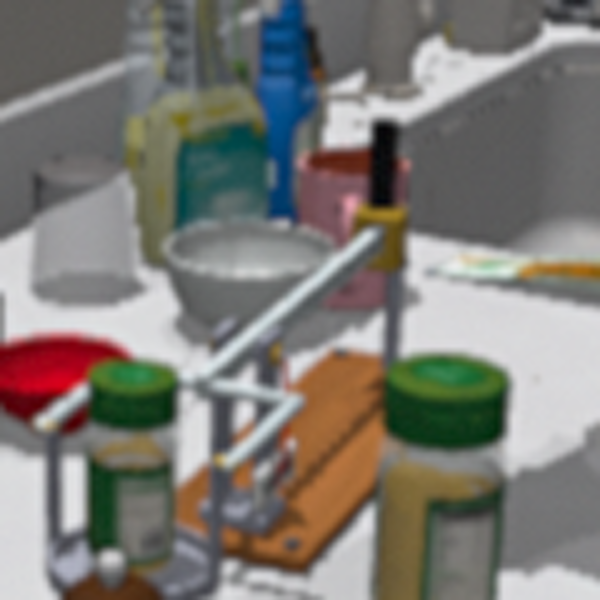

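```bash
python3 - <<'E'
from tilt import *
r0,r1,x=[np.load(f).astype(float).sum(2) for f in("a0.npy","a2.npy","last.npy")]
X=capture("scene").astype(float).sum(2)
def line(g,cols,guess):
    P=[]
    for c in cols:
        y=np.polyval(guess,c);lo=int(y)-3
        P.append((c,pk(g,c,lo,lo+8)))
    P=np.array(P)
    for _ in range(3):
        k=np.polyfit(P[:,0],P[:,1],1);r=P[:,1]-np.polyval(k,P[:,0]);P=P[abs(r)<max(.25,1.5*r.std())]
    print(len(P),r.std().round(3));return k
k0=line(r0,[*range(294,302),*range(312,320)],np.polyfit([294,319],[173.5,157.1],1))
k1=line(r1,[*range(294,302),*range(312,320)],np.polyfit([294,319],[171.9,147],1))
for g in(x,X):
    k=line(g,range(294,313),np.polyfit([298,312],[169.4,157.65],1))
    for c in(298,302,306,310): A,B,Y=[np.polyval(q,c) for q in(k0,k1,k)];print(c,round(-.07+.14*(A-Y)/(A-B),4))
    print("slope",k0[0],k1[0],k[0],"tilt by slope",-.07+.14*(k0[0]-k[0])/(k0[0]-k1[0]))
E
```

```text
16 0.077
16 0.056
19 0.081
298 0.0036
302 0.003
306 0.0027
310 0.0025
slope -0.6636702898550717 -0.9984818840579707 -0.8350175438596524 tilt by slope 0.0016481029211431047
19 0.097
298 0.0027
302 0.0024
306 0.0023
310 0.0022
slope -0.6636702898550717 -0.9984818840579707 -0.8355614035087752 tilt by slope 0.001875515448652637
```

```bash
python3 -c "
from rig import *
print(finish_job())"
```

```text
the job is handed in; nothing more can be done
None
```

The small green-capped jar is standing in the scale's tray and the beam hangs level by itself. I handed the job in at about 26 s; finish_job() gives no verdict.

- **Jar:** I gripped it with 40 N, lowered it between the tray straps and released it. The last pictures show it upright in the tray.
- **Poise:** I pushed the knob outward with the inner face of an open finger, never clamping it, and backed off after each step. Wrist-force readings taken at the end of each move stayed around 1 N. I estimate the poise ended at about 0.125 m of travel.
- **Tilt check:** I fitted the beam's edge in the scene picture and compared it with the pictures at the two stops. With the robot clear it read +0.002 to +0.003 rad, and pictures about 1.5 s apart agreed.
- **Disagreeing readings:** Single-column tilt readings scattered by up to 0.007 rad. A few were spurious because the knob or collar covered the beam there in one of the pictures. I relied on the line fit.
- **Fingertips:** In the pictures, the open fingertips sat about 20 mm higher than the stated geometry, so I lowered the grip before closing.
- **Mill and red bowl:** I didn't touch either, but I didn't measure their positions again at the end.

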